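# Pass a hygrometer into the rearing tray through its two-gate hatch

### The arm

A 6-joint arm with a two-finger parallel gripper is mounted at the origin on a cart in front of the work surface, level with it; the furniture and walls round the work are solid. World frame = base frame: x ahead of the robot, y to its left, z up, the work surface at z = 0. Lengths are in m, angles in rad, forces in N, time in s.
With the tool pointing down it reaches from about 0.25 to 0.775 m from the base axis. Payload 4 kg.
Tool frame: the origin (TCP) lies midway between the tips of the shut fingers; the grasp point (between the pads) lies 19 mm behind it; z points along the fingers, y is the direction in which the jaws open and shut (so a half turn about z gives the same grasp; the last joint's range is limited). The gripper opens to 94 mm and grips with 3 to 60 N. Pads are 16 mm wide; open, the fingers measure 119 mm over their backs; the gripper's body (75 mm by 177 mm) begins 78 mm behind the grasp point.
Start: joints at [-1.307, 0.087, 1.371, -0, 1.684, -0.103], TCP at [0.197, -0.513, 0.206] pointing down, gripper open.
Joint ranges: [-3.1, 3.1], [-0.76, 2.03], [0.27, 2.55], [-1.08, 4.22], [0.17, 2.65], [-2.57, 2.57]. Speed limits (rad/s): [2.79, 2.79, 3.14, 3.14, 3.14, 3.14].

### API

Orientations are given as [roll, pitch, yaw] about the fixed x, y, z axes, in that order (R = Rz(yaw) Ry(pitch) Rx(roll)).
In Python, from bench import get_obs, snapshot, ticket gives the robot as it stands.
- The arm moves only by the shell command python3 -m creep 'ROWS' [OPENING]. ROWS is JSON, a list that holds one entry, the list of rows, each a list of 4 numbers: the shift along the tool's x, y, z in mm, then the turn about the tool's z in degrees. A call has 1 to 8 rows; each row shifts and turns the commanded pose from where the row before left it, along the tool's axes as they then stand; what a row does not reach is not made up. A row lasts 1/8 s, in which the tool goes at most 62.5 mm and 10.7 degrees, less where a joint would pass 70% of its speed; a pose out of reach is approached as far as the arm can. A call with a gripper value outside its range is refused whole. OPENING is the opening, from 0 (shut) to 1 (fully open), set as the call begins (- or left out, the last holds). The fingers move at their own pace and stop on an object; the grip force is fixed at half the most. Time passes only in rows, so rows that do not move let the fingers close. It gives the time, the measured TCP pose, the force and the opening at its end, in the units of the state.
- get_obs(): the state, without advancing time (a new reading comes with each control period).
- snapshot(name): name is "side" or "top"; returns a dict with "color" (400x640x3 uint8, red, green, blue), "depth" (400x640 float32, m along the optical axis (not along the pixel's ray), 0 where there is no reading), "fx", "fy", "cx", "cy" (pixels), "extrinsics" (4x4, takes a point from world to camera coordinates). Camera axes: x right, y down, z forward; pixel columns grow to the right and rows downward; lengths in m; the calibration is good to about 2 mm. A picture is of the moment at which its call begins.
- ticket.close_job(): hands the job in, once; it reports no verdict.
The state is a dict: "time": time; "joint_positions": joint angles; "qvel": joint speeds; "joint_torque": joint torques, N m; "tool_pos": TCP position; "ee_rot": TCP orientation; "wrist_force": force on the tool from outside, world axes, zero at the start; "wrist_torque": the same for the moment, N m; "width": finger opening in m.
Only numpy, scipy, OpenCV 4.12 (cv2) and the standard library are available. Lean on these libraries where they do the work, as an engineer would, in place of code of your own. Each camera call takes 0.05 s, during which the arm holds its last target. There are 200 camera calls.

### The job

Pass the dial hygrometer into the clear rearing tray through the two-gate drop hatch on its roof: lay it through the open top of the hatch onto the inner (lower) gate, slide the outer (upper) gate fully shut, and only then pull the inner gate fully open so that the hygrometer drops into the tray. The two gates must never be open together; leave the outer one shut and the inner one open.

Things in the scene. Friction and masses are not known exactly. Their poses are not given: they have to be found in the camera images.
- hygrometer: dial hygrometer: flat round pale puck, dial on top, 60 mm diameter, 19 mm tall, 35 to 70 g, loose, flat on the table left of the tray (not the cream label roll, 55 mm wide, 25 mm tall, with a hole in it, nor the dropper bottle). Origin: centre of its underside, z up.
- hatch: clear low tray (x +-85 mm, y -205 to +100, 44 mm high, open inside), fixed, with the drop hatch on its roof. Origin on the table under the hatch's centre; z up, y roughly to the robot's left. Hatch: square chamber 112 x 112 mm inside, clear walls up to z = 98; floor = inner gate (top z = 49), lid = outer gate (top z = 104), its rails at x = +-72, y = -75 to +190, top z = 107.
- outer_gate (a joint): upper grey slide gate, m: 0 shut over the chamber, 0.125 fully open; opens along the hatch's +y, starts 0.112 to 0.125 open. Upright grey tab, 40 mm along x, 10 mm thick along y, z = 104 to 136 mm, its centre at x = 0, y = 50 mm + joint value in the hatch's frame. About 1 N of friction; stays where left.
- inner_gate (a joint): lower grey slide gate, m: 0 shut (the chamber's floor), 0.125 fully open; opens along the hatch's -y, starts shut. Upright grey tab, 40 mm along x, 10 mm thick along y, z = 49 to 105 mm, its centre at x = 0, y = -110 mm - joint value in the hatch's frame. About 1 N of friction; stays where left.
Things that resemble listed ones, but are neither listed nor needed, are in the scene too. What is shaped like the hygrometer but orange or red is not meant.

How it is judged:
On the way, in this order (a step that is already met when the one before it is completed fails the run):
1. the hygrometer rests, released, on the inner gate in the hatch's chamber, the inner gate shut (z of hygrometer in the frame of hatch between 0.04 and 0.065 m and horizontal distance between hygrometer and hatch below 0.045 m and contact force between the fingers and hygrometer below 0.1 N and linear speed of hygrometer below 0.02 m/s and value of joint inner_gate below 0.012 m), for 0.2 s.
2. the outer gate is shut over it, the inner gate still shut (z of hygrometer in the frame of hatch between 0.04 and 0.065 m and horizontal distance between hygrometer and hatch below 0.045 m and value of joint each of outer_gate, inner_gate below 0.012 m), for 0.2 s.
At the end, for the whole second after the job is handed in: The hygrometer lies at rest inside the tray, on its floor (its origin less than 30 mm above the table), the outer gate is shut to within 12 mm and the inner gate is open by more than 105 mm of its 125 mm (z of hygrometer in the frame of hatch below 0.03 m and x of hygrometer in the frame of hatch between -0.08 and 0.08 m and y of hygrometer in the frame of hatch between -0.2 and 0.095 m and linear speed of hygrometer below 0.02 m/s and value of joint outer_gate below 0.012 m and value of joint inner_gate above 0.105 m); the robot touches nothing.
It fails at once if both gates open together (inner open by more than 15 mm while the outer is open by more than 15 mm) (value of joint each of inner_gate, outer_gate above 0.015 m).
It also fails if it takes over 51 s, if anything falls off the work surface, if the arm or the gripper's body presses on something with over 40 N, if the wrist force passes 120 N, or if a joint passes its speed limit or range.

## Working session

There is one attempt and no reset: what is moved stays moved. The work goes in short steps, Python scripts to look and compute and a shell command to move; the robot and the scene stay as the last step left them, time stands still between calls to the robot, and variables do not carry over. Pictures are saved under pics/ and viewed, on a budget of 10 in all, crops included, one or two more only if the job needs it, and the job is handed in when it is done.

```bash
mkdir -p pics; cat > h.py <<'E'
import numpy as np, cv2, pickle
from bench import get_obs, snapshot
def snap(n,tag):
    s=snapshot(n); cv2.imwrite(f'pics/{tag}.png',s['color'][:,:,::-1]); pickle.dump(s,open(f'pics/{tag}.pkl','wb')); return s
def load(tag): return pickle.load(open(f'pics/{tag}.pkl','rb'))
def world(s,u,v,d=None):
    d=s['depth'][int(v),int(u)] if d is None else d
    p=np.array([(u-s['cx'])/s['fx']*d,(v-s['cy'])/s['fy']*d,d,1]); return (np.linalg.inv(s['extrinsics'])@p)[:3]
def atz(s,u,v,z):
    E=np.linalg.inv(s['extrinsics']); r=E[:3,:3]@np.array([(u-s['cx'])/s['fx'],(v-s['cy'])/s['fy'],1]); o=E[:3,3]
    return o+r*(z-o[2])/r[2]
def proj(s,p):
    c=s['extrinsics']@np.append(p,1); return c[0]/c[2]*s['fx']+s['cx'],c[1]/c[2]*s['fy']+s['cy']
E
python3 - <<'E'
from h import *
a=snap('top','top0'); b=snap('side','side0')
for s in(a,b): print(np.linalg.inv(s['extrinsics'])[:3].round(3),s['fx'])
o=get_obs(); print(o['time'],o['tool_pos'],o['ee_rot'],o['wrist_force'])
E
```

```text
[[ 0.018 -0.989  0.145  0.311]
 [-1.    -0.017  0.006  0.127]
 [-0.004 -0.145 -0.989  1.043]] 428.9984466613902
[[ 1.    -0.001 -0.006  0.471]
 [ 0.006 -0.382  0.924 -0.659]
 [-0.003 -0.924 -0.382  0.427]] 401.59341690078264
0.1 [ 0.19711519 -0.51294558  0.20442072] [-3.13963651e+00 -1.76969221e-04  3.66834601e-01] [-0.93577491 -0.35217228 -0.0799949 ]
```

View pics/top0.png

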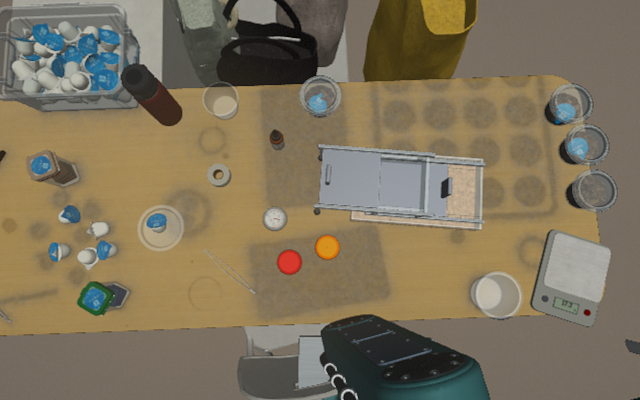

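View pics/side0.png

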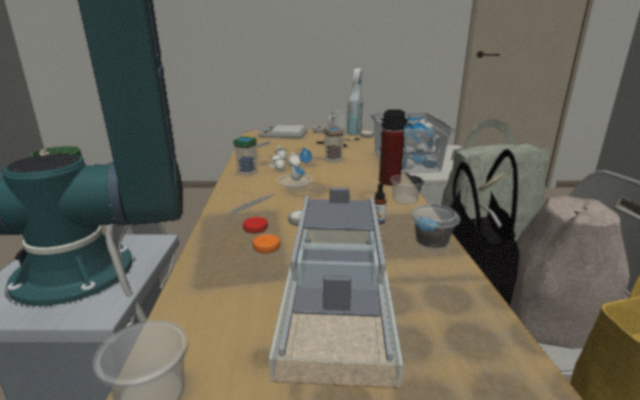

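Candidates in the top view are the pale dial puck (274,218), cream roll with a hole (219,175), red puck (289,262), orange puck (327,247) and dropper bottle (277,138). By the description I choose (274,218). The hatch chamber is near (403,185), the outer tab near (328,175) and the inner tab near (447,187). Next is one close crop to check the choice.

```bash
python3 - <<'E'
from h import *
a=load('top0');b=load('side0')
c=a['color'][125:265,200:500,::-1]; c1=cv2.resize(c,(800,373),interpolation=cv2.INTER_CUBIC)
d=b['color'][180:260,220:400,::-1]; d1=cv2.resize(d,(500,222),interpolation=cv2.INTER_CUBIC)
o=np.zeros((600,800,3),np.uint8); o[:373]=c1; o[376:598,:500]=d1; cv2.imwrite('pics/crop.png',o)
for n,u,v in [('hyg',274,218),('roll',212,175),('outtab',328,175),('outtab',330,172),('gate',355,180),('intab',447,187),('intab',446,183),('igate',405,185),('table',300,235)]: print(n,world(a,u,v).round(4))
for n,u,v in [('hyg',294,217),('outtab',340,192),('intab',337,285),('floor',330,350)]: print('side',n,world(b,u,v).round(4))
# tabs: points clouds by height region from top
H,W=a['depth'].shape; uu,vv=np.meshgrid(np.arange(W),np.arange(H)); dd=a['depth']
P=np.stack([(uu-a['cx'])/a['fx']*dd,(vv-a['cy'])/a['fy']*dd,dd],-1); E=np.linalg.inv(a['extrinsics']); P=P@E[:3,:3].T+E[:3,3]
def box(u0,u1,v0,v1,z0,z1):
    m=np.zeros((H,W),bool); m[v0:v1,u0:u1]=1; m&=(P[...,2]>z0)&(P[...,2]<z1); q=P[m]; return q
for n,args in [('hyg',(260,290,204,232,.012,.03)),('out',(315,345,155,200,.122,.15)),('in',(438,458,170,205,.09,.13))]:
    q=box(*args); print(n,len(q),q.mean(0).round(4),q.min(0).round(4),q.max(0).round(4), np.median(q[:,2]))
    if n=='hyg': print(cv2.minEnclosingCircle(q[:,:2].astype(np.float32)))
    else: print(cv2.minAreaRect((q[:,:2]*1000).astype(np.float32)))
E
```

```text
hyg [0.4278 0.2264 0.0157]
roll [0.5291 0.3792 0.0244]
outtab [0.5097 0.101  0.1348]
outtab [0.5165 0.0967 0.1344]
gate [0.5065 0.0396 0.1019]
intab [ 0.4953 -0.1673  0.0955]
intab [ 0.5066 -0.1685  0.0849]
igate [ 0.5077 -0.0833  0.0479]
table [ 0.3894  0.1635 -0.0042]
side hyg [0.4153 0.2069 0.0192]
side outtab [0.5167 0.0955 0.1274]
side intab [ 0.4987 -0.1792  0.0943]
side floor [ 0.4871 -0.2534  0.0456]
hyg 455 [0.4273 0.224  0.0178] [0.399  0.1952 0.0121] [0.4574 0.2532 0.0233] 0.017947899389095356
((0.4280572533607483, 0.22397904098033905), 0.029515091329813004)
out 87 [0.5139 0.1002 0.134 ] [0.495  0.0946 0.1253] [0.5349 0.1053 0.1376] 0.13409177749076417
((514.956787109375, 100.21187591552734), (9.826180458068848, 39.87453842163086), 86.39691925048828)
in 106 [ 0.4975 -0.171   0.1013] [ 0.4783 -0.1774  0.0902] [ 0.5181 -0.1663  0.1068] 0.10271370481459247
((498.1465759277344, -171.77182006835938), (9.980706214904785, 39.65599822998047), 87.16973114013672)
```

View pics/crop.png

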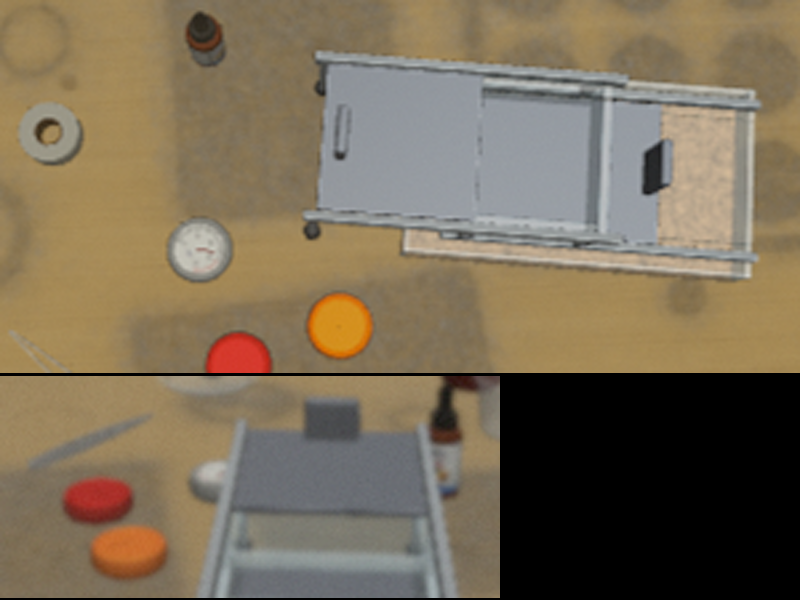

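The crop shows the white dial puck at (274,218) in the original image. The roll has a hole, and the red and orange pucks are separate. The hatch origin works out near (0.505,-0.062) at yaw about -3.5°, with the outer gate open about 0.1125 m. First I turn the jaws along the hatch's y axis, then travel.

```bash
cat > go.py <<'E'
import sys; from h import *
from scipy.spatial.transform import Rotation as R
o=get_obs(); r=R.from_euler('xyz',o['ee_rot']); t=np.array(eval(sys.argv[1])) 
def H(x,y,z): c,s=np.cos(-.062),np.sin(-.062); return np.array([.5046+c*x-s*y,-.062+s*x+c*y,z])
if len(sys.argv)>2: t=H(*t)
print('target',t.round(4),'tool mm',(r.inv().apply(t-o['tool_pos'])*1000).round(1),'turn deg',np.degrees(o['ee_rot'][2]+.062).round(1),'t',o['time'],'w',o['width'],o['wrist_force'].round(1))
E
python3 -m creep '[[[0,0,0,8.2],[0,0,0,8.2],[0,0,0,8.2],[13,-50,0,0],[13,-54,0,0],[13,-54,0,0],[13,-54,0,0],[13,-54,0,0]]]' 1
python3 go.py '[.428,.224,.2]'
```

```text
time: 1.1
tool_pos: [0.2788, -0.2501, 0.205]
ee_rot: [-3.141, 0.0, -0.063]
wrist_force: [0.9, -0.4, -0.8]
width: 0.0942
target [0.428 0.224 0.2  ] tool mm [ 119.  -482.6    5.2] turn deg -0.1 t 1.1 w 0.09418128509889886 [ 0.9 -0.4 -0.8]
```

```bash

python3 -m creep '[[[15,-60,0,0],[15,-60,0,0],[15,-60,0,0],[15,-60,0,0],[15,-60,0,0],[15,-60,0,0],[15,-60,0,0],[10,-40,50,0]]]' 1
python3 go.py '[.428,.224,.1]'
```

```text
time: 2.1
tool_pos: [0.4248, 0.2021, 0.1603]
ee_rot: [-3.138, -0.009, -0.06]
wrist_force: [0.6, -0.2, -0.0]
width: 0.0938
target [0.428 0.224 0.1  ] tool mm [  1.4 -21.8  60.4] turn deg 0.1 t 2.1 w 0.09377124649404153 [ 0.6 -0.2 -0. ]
```

```bash

python3 -m creep '[[[0,0,50,0],[0,0,0,0],[0,0,0,0]]]' 1
python3 go.py '[.428,.224,.003]'
```

```text
time: 2.48
tool_pos: [0.4227, 0.1985, 0.1089]
ee_rot: [-3.141, -0.002, -0.063]
wrist_force: [-0.1, -0.2, 1.1]
width: 0.0939
target [0.428 0.224 0.003] tool mm [  3.4 -25.7 105.9] turn deg -0.1 t 2.475 w 0.09386272380593981 [-0.1 -0.2  1.1]
```

```bash

python3 -m creep '[[[3.4,-25.7,0,0],[0,0,35,0],[0,0,20,0],[0,0,0,0]]]' 1
python3 - <<'E'
from h import *
a=snap('top','t1');b=snap('side','s1')
o=np.vstack([cv2.resize(a['color'][160:270,200:340],(560,300)),cv2.resize(b['color'][160:260,220:380],(560,300))])
cv2.imwrite('pics/c1.png',cv2.resize(o[:600],(560,600))[:,:,::-1])
E
python3 go.py '[.428,.224,.003]'
```

```text
time: 2.98
tool_pos: [0.4277, 0.2237, 0.0537]
ee_rot: [-3.141, -0.002, -0.064]
wrist_force: [0.7, -0.0, 0.1]
width: 0.0942
target [0.428 0.224 0.003] tool mm [-1.   0.4 52. ] turn deg -0.1 t 3.075 w 0.09351231127916165 [ 1.1 -0.1 -0.7]
```

View pics/c1.png

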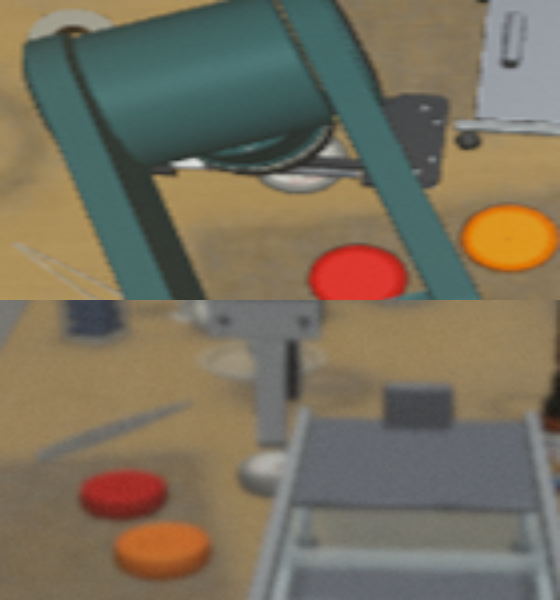

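The gripper body's right end (about col 311, row 212 in the top image) is close to the hatch rail post at (317,211). The fingers straddle the pale puck. I shift 5 mm away from the hatch and go down.

```bash

python3 -m creep '[[[0,-5,20,0],[0,0,20,0],[0,0,10,0],[0,0,0,0]]]' 1
python3 go.py '[.428,.229,.003]'
```

```text
time: 3.58
tool_pos: [0.4276, 0.2289, 0.0029]
ee_rot: [-3.141, -0.001, -0.063]
wrist_force: [0.3, -1.0, -0.5]
width: 0.0942
target [0.428 0.229 0.003] tool mm [ 0.4 -0.1 -0.1] turn deg -0.1 t 3.575 w 0.09417619358358342 [ 0.3 -1.  -0.5]
```

```bash

python3 -m creep '[[[0,0,0,0],[0,0,0,0],[0,0,0,0],[0,0,0,0],[0,0,0,0],[0,0,0,0]]]' 0
python3 -m creep '[[[0,0,-30,0],[0,0,-55,0],[0,0,-60,0],[0,0,-25,0],[0,0,0,0]]]' 0
python3 go.py '[0,0,.17]' h
```

```text
time: 4.32
tool_pos: [0.4273, 0.2288, 0.0025]
ee_rot: [3.141, -0.0, -0.063]
wrist_force: [-0.6, -2.1, 2.0]
width: 0.0594
time: 4.95
tool_pos: [0.4284, 0.2296, 0.1745]
ee_rot: [-3.139, -0.005, -0.062]
wrist_force: [-0.0, 0.3, -0.1]
width: 0.0596
target [ 0.5046 -0.062   0.17  ] tool mm [ 94.2 286.3   4.2] turn deg -0.0 t 4.95 w 0.05960208611525212 [-0.   0.3 -0.1]
```

```bash

python3 -m creep '[[[12,35,0,0],[16,48,0,0],[16,48,0,0],[16,48,0,0],[16,48,0,0],[12,37,0,0],[6,22,0,0],[0,0,0,0]]]' 0
python3 -m creep '[[[0,0,0,0]]]' 0
python3 go.py '[0,0,.06]' h
python3 - <<'E'
from h import *
a=snap('top','t2');b=snap('side','s2')
o=np.vstack([cv2.resize(a['color'][120:250,300:500],(560,300)),cv2.resize(b['color'][160:400,220:440],(560,300))])
cv2.imwrite('pics/c2.png',np.hstack([cv2.resize(a['color'][120:250,300:500],(400,260)),cv2.resize(b['color'][170:400,240:440],(400,460))[:260]])[:,:,::-1])
E
```

```text
time: 5.95
tool_pos: [0.502, -0.0632, 0.1693]
ee_rot: [-3.141, 0.005, -0.065]
wrist_force: [-0.1, 1.2, -0.4]
width: 0.0595
time: 6.08
tool_pos: [0.5022, -0.0614, 0.1706]
ee_rot: [-3.14, 0.003, -0.062]
wrist_force: [0.7, 0.5, 0.7]
width: 0.0593
target [ 0.5046 -0.062   0.06  ] tool mm [  2.7   0.6 110.6] turn deg -0.0 t 6.075 w 0.05925237066525652 [0.7 0.5 0.7]
```

View pics/c2.png

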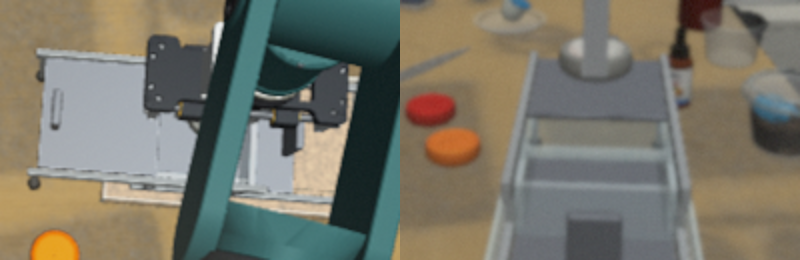

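Puck held over the hatch at (595,55) in the side half of the crop. I'll check the chamber edges numerically from the first picture before going down.

```bash
python3 - <<'E'
from h import *
a=load('top0')
for n,u,v,z in [('gate edge',380,180,.104),('wall -y',427,185,.098),('rail+x',400,153,.107),('rail-x',400,215,.107)]: print(n,atz(a,u,v,z).round(4))
E
python3 -m creep '[[[2.5,0.5,40,0],[0,0,35,0],[0,0,0,0]]]' 0
python3 go.py '[0,0,.055]' h
```

```text
gate edge [ 0.507  -0.0159  0.104 ]
wall -y [ 0.4987 -0.1219  0.098 ]
rail+x [ 0.5689 -0.0606  0.107 ]
rail-x [ 0.4288 -0.0589  0.107 ]
time: 6.55
tool_pos: [0.5029, -0.0614, 0.0941]
ee_rot: [-3.14, 0.007, -0.061]
wrist_force: [0.3, -0.4, -0.4]
width: 0.0592
target [ 0.5046 -0.062   0.055 ] tool mm [ 2.   0.5 39.1] turn deg 0.1 t 6.55 w 0.059182570766526 [ 0.3 -0.4 -0.4]
```

```bash

python3 -m creep '[[[0,4,20,0],[0,0,10,0],[0,0,5,0],[0,0,2,0],[0,0,0,0]]]' 0
python3 go.py '[0,0,.055]' h
```

```text
time: 7.18
tool_pos: [0.5056, -0.067, 0.0608]
ee_rot: [3.141, -0.001, -0.062]
wrist_force: [0.4, 0.4, -1.3]
width: 0.0592
target [ 0.5046 -0.062   0.055 ] tool mm [-1.4 -5.   5.8] turn deg -0.0 t 7.175 w 0.0591871822234598 [ 0.4  0.4 -1.3]
```

```bash

python3 -m creep '[[[0,0,3,0],[0,0,3,0],[0,0,2,0],[0,0,0,0]]]' 0
python3 go.py '[0,0,.055]' h
```

```text
time: 7.68
tool_pos: [0.5053, -0.0671, 0.0522]
ee_rot: [3.142, 0.0, -0.063]
wrist_force: [0.5, -0.5, -0.8]
width: 0.0593
target [ 0.5046 -0.062   0.055 ] tool mm [-1.  -5.  -2.8] turn deg -0.0 t 7.675 w 0.059346673206485276 [ 0.5 -0.5 -0.8]
```

```bash

python3 -m creep '[[[0,0,0,0],[0,0,0,0],[0,0,0,0]]]' 0.76
python3 -m creep '[[[0,0,-20,0],[0,0,-40,0],[0,0,-50,0],[0,0,-30,0],[0,0,0,0]]]' 0.76
python3 go.py '[0,.1625,.18]' h
```

```text
time: 8.05
tool_pos: [0.5054, -0.0671, 0.0524]
ee_rot: [3.141, -0.0, -0.063]
wrist_force: [0.4, -0.2, 0.0]
width: 0.0717
time: 8.68
tool_pos: [0.507, -0.0675, 0.1954]
ee_rot: [3.14, -0.007, -0.062]
wrist_force: [0.9, -0.0, 0.1]
width: 0.0717
target [0.5147 0.1002 0.18  ] tool mm [  -2.9 -167.8   15.1] turn deg -0.0 t 8.675 w 0.07166764246784822 [ 0.9 -0.   0.1]
```

```bash

python3 -m creep '[[[0,-35,0,0],[-1,-50,0,0],[-1,-50,0,0],[-1,-33,0,0],[0,0,0,0],[0,0,0,0]]]' 0.6
python3 go.py '[0,.1625,.112]' h
python3 - <<'E'
from h import *
a=snap('top','t3');b=snap('side','s3')
cv2.imwrite('pics/c3.png',np.hstack([cv2.resize(a['color'][120:250,300:500],(400,260)),cv2.resize(b['color'][170:320,240:440],(400,300))[:260]])[:,:,::-1])
E
```

```text
time: 9.43
tool_pos: [0.5122, 0.1002, 0.1906]
ee_rot: [3.14, 0.003, -0.063]
wrist_force: [-0.6, -0.3, -0.2]
width: 0.0563
target [0.5147 0.1002 0.112 ] tool mm [ 2.7 -0.3 78.6] turn deg -0.0 t 9.425 w 0.0563410782190915 [-0.6 -0.3 -0.2]
```

View pics/c3.png

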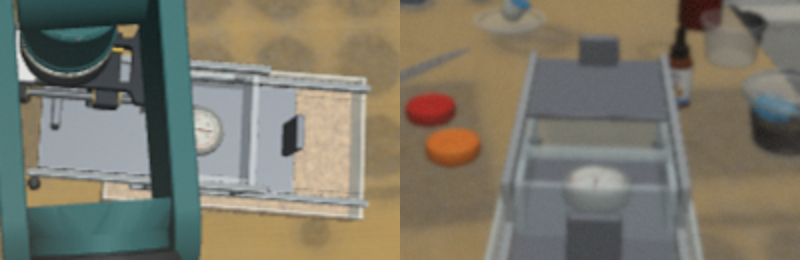

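The puck lies flat in the chamber at crop (207,130) in the top view and (597,187) in the side view. Both gates are unmoved. Now I grip the outer tab.

```bash

python3 -m creep '[[[2,0,30,0],[0,0,30,0],[0,0,15,0],[0,0,0,0]]]' 0.6
python3 go.py '[0,.1625,.112]' h
python3 -m creep '[[[0,0,0,0],[0,0,0,0],[0,0,0,0],[0,0,0,0],[0,0,0,0],[0,0,0,0]]]' 0
python3 go.py '[0,.05,.112]' h
```

```text
time: 10.02
tool_pos: [0.5141, 0.0999, 0.1161]
ee_rot: [3.141, 0.003, -0.064]
wrist_force: [-0.7, 0.8, 0.1]
width: 0.0565
target [0.5147 0.1002 0.112 ] tool mm [ 0.6 -0.3  4.1] turn deg -0.1 t 10.025 w 0.05649284089530975 [-0.7  0.8  0.1]
time: 10.78
tool_pos: [0.5149, 0.1006, 0.1174]
ee_rot: [3.141, -0.0, -0.062]
wrist_force: [0.3, -0.2, 0.6]
width: 0.0097
target [ 0.5077 -0.0121  0.112 ] tool mm [-1.000e-01  1.129e+02  5.400e+00] turn deg -0.0 t 10.775 w 0.009688061925681123 [ 0.3 -0.2  0.6]
```

```bash

python3 -m creep '[[[0,15,0,0],[0,25,0,0],[0,25,0,0],[0,25,0,0],[0,15,0,0],[0,5,0,0],[0,0,0,0],[0,0,0,0]]]' 0
python3 go.py '[0,.05,.112]' h
python3 -m creep '[[[0,2,0,0],[0,0,0,0]]]' 0
python3 -m creep '[[[0,2,0,0],[0,0,0,0]]]' 0
```

```text
time: 11.78
tool_pos: [0.5083, -0.0093, 0.1174]
ee_rot: [3.141, -0.001, -0.062]
wrist_force: [2.1, -0.8, 0.6]
width: 0.0098
target [ 0.5077 -0.0121  0.112 ] tool mm [-0.4  2.9  5.4] turn deg -0.0 t 11.775 w 0.00978773146164882 [ 2.1 -0.8  0.6]
time: 12.02
tool_pos: [0.5082, -0.0105, 0.1174]
ee_rot: [-3.141, -0.001, -0.062]
wrist_force: [2.6, 1.5, 0.7]
width: 0.0097
time: 12.28
tool_pos: [0.508, -0.0131, 0.1174]
ee_rot: [-3.142, -0.001, -0.062]
wrist_force: [4.0, 0.8, 0.4]
width: 0.0097
```

```bash

for i in 1 2 3; do python3 -m creep '[[[0,2,0,0],[0,0,0,0]]]' 0; done
```

```text
time: 12.52
tool_pos: [0.508, -0.0132, 0.1174]
ee_rot: [-3.138, -0.001, -0.062]
wrist_force: [3.7, 5.4, 0.4]
width: 0.0096
time: 12.78
tool_pos: [0.508, -0.0132, 0.1174]
ee_rot: [-3.134, -0.001, -0.061]
wrist_force: [4.6, 9.8, -0.3]
width: 0.0098
time: 13.02
tool_pos: [0.508, -0.0133, 0.1175]
ee_rot: [-3.13, -0.001, -0.06]
wrist_force: [5.4, 14.9, 0.4]
width: 0.0094
```

The outer gate hit its stop at y=-0.0133 after about 0.114 m of travel. I relax, release, rise and look.

```bash

python3 -m creep '[[[0,-5,0,0],[0,0,0,0],[0,0,0,0]]]' 0
python3 -m creep '[[[0,0,0,0],[0,0,0,0],[0,0,0,0]]]' 0.45
python3 -m creep '[[[0,0,-25,0],[0,0,-35,0],[0,0,-10,0],[0,35,0,0],[1,50,0,0],[0,40,0,0],[0,0,0,0],[0,0,0,0]]]' 0.45
python3 go.py '[0,-.11,.075]' h
python3 - <<'E'
from h import *
a=snap('top','t4');b=snap('side','s4')
cv2.imwrite('pics/c4.png',np.hstack([cv2.resize(a['color'][120:250,300:500],(400,260)),cv2.resize(b['color'][170:320,240:440],(400,300))[:260]])[:,:,::-1])
E
```

```text
time: 13.4
tool_pos: [0.508, -0.0132, 0.1174]
ee_rot: [-3.14, -0.001, -0.062]
wrist_force: [4.8, 3.7, 0.4]
width: 0.0099
time: 13.78
tool_pos: [0.5069, -0.0145, 0.1169]
ee_rot: [3.141, 0.002, -0.063]
wrist_force: [-0.3, -0.4, -0.8]
width: 0.0363
time: 14.78
tool_pos: [0.5003, -0.1384, 0.1863]
ee_rot: [-3.141, 0.002, -0.063]
wrist_force: [0.6, -0.2, -0.4]
width: 0.0423
target [ 0.4978 -0.1718  0.075 ] tool mm [ -0.3  33.6 111.3] turn deg -0.0 t 14.775 w 0.042344876291873376 [ 0.6 -0.2 -0.4]
```

View pics/c4.png

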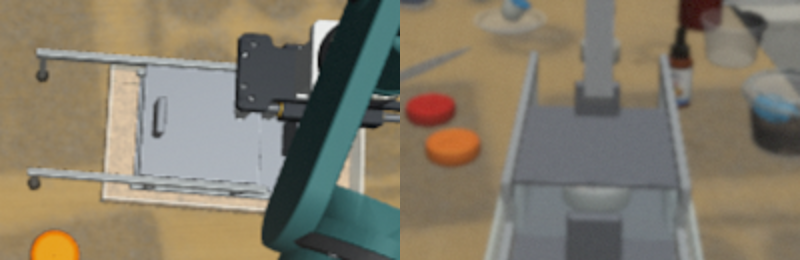

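The outer gate is shut over the chamber (tab at crop (160,115)) and the puck is visible under it. Next is the inner tab.

```bash

python3 -m creep '[[[0,34,0,0],[0,0,0,0],[0,0,40,0],[0,0,40,0],[0,0,20,0],[0,0,0,0],[0,0,0,0]]]' 0.45
python3 go.py '[0,-.11,.075]' h
python3 -m creep '[[[0,0,0,0],[0,0,0,0],[0,0,0,0],[0,0,0,0],[0,0,0,0]]]' 0
python3 go.py '[0,-.235,.085]' h
```

```text
time: 15.75
tool_pos: [0.4996, -0.1723, 0.0886]
ee_rot: [3.141, -0.002, -0.062]
wrist_force: [0.2, 0.9, -0.1]
width: 0.0423
target [ 0.4978 -0.1718  0.075 ] tool mm [-1.8 -0.4 13.6] turn deg 0.0 t 15.75 w 0.04233243583076463 [ 0.2  0.9 -0.1]
time: 16.38
tool_pos: [0.4988, -0.1729, 0.0876]
ee_rot: [3.141, -0.0, -0.063]
wrist_force: [-0.5, -0.4, 1.7]
width: 0.0099
target [ 0.49   -0.2965  0.085 ] tool mm [ -1.  123.9   2.6] turn deg -0.0 t 16.375 w 0.009891693468967414 [-0.5 -0.4  1.7]
```

```bash

python3 -m creep '[[[0,15,0,0],[0,25,0,0],[0,30,0,0],[0,25,0,0],[0,20,0,0],[0,7,0,0],[0,0,0,0],[0,0,0,0]]]' 0
for i in 1 2 3; do python3 -m creep '[[[0,2,0,0],[0,0,0,0]]]' 0; done
```

```text
time: 17.38
tool_pos: [0.4915, -0.2948, 0.0876]
ee_rot: [3.14, -0.001, -0.062]
wrist_force: [2.8, -1.1, 1.1]
width: 0.0098
time: 17.62
tool_pos: [0.4914, -0.2959, 0.0875]
ee_rot: [-3.141, -0.001, -0.062]
wrist_force: [2.5, 1.7, 2.4]
width: 0.0096
time: 17.88
tool_pos: [0.4913, -0.2977, 0.0875]
ee_rot: [-3.14, -0.001, -0.062]
wrist_force: [4.4, 3.0, 4.4]
width: 0.0098
time: 18.12
tool_pos: [0.4912, -0.2978, 0.0875]
ee_rot: [-3.136, -0.0, -0.061]
wrist_force: [3.1, 8.6, 5.3]
width: 0.0098
```

At its stop after 0.125 m of travel. I release, rise and look.

```bash

python3 -m creep '[[[0,-2,0,0],[0,0,0,0],[0,0,0,0]]]' 0
python3 -m creep '[[[0,0,0,0],[0,0,0,0],[0,0,0,0]]]' 0.45
python3 -m creep '[[[0,0,-25,0],[0,0,-45,0],[0,0,-30,0],[-40,30,0,0],[-50,30,0,0],[-50,20,0,0],[0,0,0,0],[0,0,0,0]]]' 0.45
python3 - <<'E'
from h import *
a=snap('top','t5');b=snap('side','s5')
cv2.imwrite('pics/c5.png',np.hstack([cv2.resize(a['color'][120:250,300:500],(400,260)),cv2.resize(b['color'][170:400,240:440],(400,460))[:400,:][:260]])[:,:,::-1])
cv2.imwrite('pics/c5.png',np.vstack([cv2.resize(a['color'][120:250,300:500],(460,299)),cv2.resize(b['color'][190:380,240:440],(460,300))])[:,:,::-1])
o=get_obs();print(o['time'],o['wrist_force'])
E
```

```text
time: 18.5
tool_pos: [0.4913, -0.2977, 0.0875]
ee_rot: [-3.14, -0.001, -0.062]
wrist_force: [3.2, 4.3, 4.0]
width: 0.0097
time: 18.88
tool_pos: [0.4898, -0.2989, 0.0865]
ee_rot: [-3.142, 0.002, -0.063]
wrist_force: [-0.3, 0.5, 0.8]
width: 0.0367
time: 19.88
tool_pos: [0.3461, -0.3697, 0.1872]
ee_rot: [-3.141, -0.0, -0.063]
wrist_force: [-0.3, 0.6, 0.0]
width: 0.042
19.975 [ 0.34222779 -0.14124726 -0.22438801]
```

View pics/c5.png

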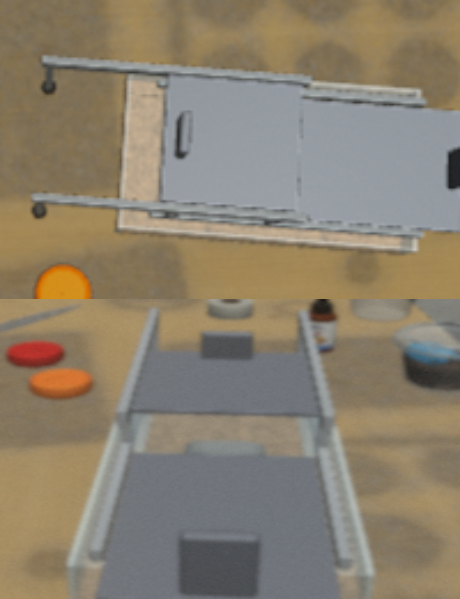

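The outer gate is shut with its tab at crop (183,133). The inner gate is open with its tab at (455,168). In the side view the puck's rim shows low at (228,445), through the chamber. I check the tab distances and puck height by number.

```bash
python3 - <<'E'
from h import *
a=load('t5');b=load('s5')
for s in(a,):
    H,W=s['depth'].shape; uu,vv=np.meshgrid(np.arange(W),np.arange(H)); dd=s['depth']
    P=np.stack([(uu-s['cx'])/s['fx']*dd,(vv-s['cy'])/s['fy']*dd,dd],-1); E=np.linalg.inv(s['extrinsics']); P=P@E[:3,:3].T+E[:3,3]
    q=P[160:200,370:395].reshape(-1,3); q=q[q[:,2]>.122]; c1=q.mean(0)
    q=P[170:215,485:510].reshape(-1,3); q=q[(q[:,2]>.09)&(q[:,2]<.13)]; c2=q.mean(0)
    print(c1.round(4),c2.round(4),'tab dist (expect .285)',np.linalg.norm((c1-c2)[:2]).round(4))
for v in (274,277,280,283,285,287): print(v,[world(b,u,v).round(3) for u in (320,339,355)])
print([atz(b,339,281,z).round(3) for z in (.0,.022,.068)])
E
```

```text
[ 0.5038 -0.0092  0.1519] [ 0.49   -0.2952  0.1006] tab dist (expect .285) 0.2863
274 [array([ 0.475, -0.125,  0.077]), array([ 0.504, -0.127,  0.079]), array([ 0.529, -0.128,  0.079])]
277 [array([ 0.475, -0.124,  0.071]), array([ 0.505, -0.127,  0.073]), array([ 0.529, -0.128,  0.074])]
280 [array([ 0.475, -0.126,  0.067]), array([ 0.505, -0.128,  0.068]), array([ 0.529, -0.129,  0.069])]
283 [array([ 0.475, -0.126,  0.061]), array([ 0.505, -0.127,  0.062]), array([ 0.53 , -0.129,  0.064])]
285 [array([ 0.475, -0.127,  0.058]), array([ 0.505, -0.128,  0.059]), array([ 0.53 , -0.128,  0.059])]
287 [array([ 0.475, -0.125,  0.053]), array([ 0.505, -0.128,  0.055]), array([ 0.53 , -0.128,  0.055])]
[array([ 0.511, -0.03 ,  0.   ]), array([ 0.509, -0.063,  0.022]), array([ 0.504, -0.131,  0.068])]
```

The tabs are 0.286 m apart against 0.285 expected. The puck's rim ray fits only the tray floor, so it has dropped. I hand in the job.

```bash
python3 -c "
from bench import ticket; print(ticket.close_job())"
```

```text
the job is handed in; nothing more can be done
None
```

The hygrometer is in the tray, the outer gate is shut and the inner gate is open. I handed the job in at about 20 s of the 51 s allowed. I laid the hygrometer on the inner gate, slid the outer gate to its stop (about 114 mm of travel), then pulled the inner gate to its stop (about 125 mm).

- **Gates:** the tabs measured 286 mm apart, against 285 mm expected for shut and fully open. Stray pixels put the measured height of the outer tab too high (0.152 m), so that distance is only good to a few mm. The contact stops agree with it.
- **Hygrometer:** the depth camera read the clear wall instead of the hygrometer, so I have no direct height for it. The line of sight to its visible rim fits it lying on the tray floor and would not fit it still on the gate.
- **Robot:** it ended clear of everything, with no significant force at the wrist.

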